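# Click the dye wheel on to the next colour

### The arm

A 6-joint arm with a two-finger parallel gripper is mounted at the origin on the work surface. World frame = base frame: x ahead of the robot, y to its left, z up, the work surface at z = 0. Lengths are in m, angles in degrees, forces in N, time in s.
With the tool pointing down it reaches from about 0.4 to 0.825 m from the base axis. Payload 7 kg.
Tool frame: the origin (TCP) lies at the very end of the fingers, on their centre line; the grasp point (between the pads) lies behind it (r.grasp_offset is the z of the grasp point in the tool frame, in m); z points along the fingers, y is the direction in which the jaws open and shut (so a half turn about z gives the same grasp; the last joint's range is limited). The gripper opens to 88 mm and grips with 3 to 60 N. Pads are 19 mm wide; open, the fingers measure 130 mm over their backs; the gripper's body (78 mm by 193 mm) begins 47 mm behind the grasp point.
Start: joints at [93.799, 20.546, 0.682, 0, -70.136, -16.507], TCP at [0.149, 0.658, 0.227] pointing down, gripper open.
Joint ranges: [-176.03, 176.03], [-82.01, 121.73], [-58.28, 71.71], [-173.87, 95.51], [-174.79, -0.11], [-173.66, 173.66]. Speed limits (degrees/s): [136.94, 136.94, 172.46, 180, 180, 180].

### API

Orientations are given as [roll, pitch, yaw] about the fixed x, y, z axes, in that order (R = Rz(yaw) Ry(pitch) Rx(roll)).
In Python, from plant import r gives the robot as it stands. The module is installed in compiled form; this text tells all that it offers.
- The arm moves only by the tool servo_tool, never from a script. Its argument "targets" is a list of rows, each an object of numbers: "dx", "dy", "dz": the shift along the world's x, y, z in cm; "spin": the turn about the world's z in rad; "grip": the opening in per cent of the stroke, from 0 (shut) to 100 (fully open). A call has exactly 10 rows; each row is the pose to reach, as a shift and turn from the pose commanded when the call began; what a row does not reach only later rows make up. A row lasts 1/12 s, in which the tool goes at most 41.7 mm and 7.16 degrees, less where a joint would pass 70% of its speed; a pose out of reach is approached as far as the arm can. A call with a gripper value outside its range is refused whole. The fingers move at their own pace and stop on an object; "squeeze" is the grip in N (left out, the last holds). Time passes only in rows, so rows that repeat a pose let the fingers close, or fill a call up. It gives the time, the measured TCP pose, the force and the opening at its end, in the units of the state.
- r.get_state(): the state, without advancing time (a new reading comes with each control period).
- r.capture(name): name is "scene" or "top" or "wrist"; returns the picture (420x560x3 uint8, blue, green, red); there is no depth.
- r.get_calibration(name): a dict with "K" (3x3 intrinsics, pixels), "k1" (the pictures are not rectified: a ray, as slopes to the right and down, at radius r is drawn at 1 + k1 r^2 times it, then the intrinsics apply), "extrinsics" (4x4, takes a point from camera to world coordinates). Camera axes: x right, y down, z forward; pixel columns grow to the right and rows downward; lengths in m; the calibration is good to about 2 mm. A picture is of the moment at which its call begins: read the wrist's pose just before it. get_calibration takes no time and is no camera call; for the wrist camera it gives the pose at the moment of the call.
- r.close_job(): hands the job in, once; it reports no verdict.
Trained networks look in the newest picture that a camera, given by its name, has taken for a name from the list of things; names that differ only in an ending like _2 or _b are one class to them, and where a whole thing is asked for, a point or a joint stands for the part that bears it (a point fixed in the world has none). Each returns a list of dicts, best first, with "p" (0 to 1); they miss things now and then, are a little off and sometimes report something else, mostly with a low value. They report only what shows in the picture. A call takes as long as a camera call.
- r.cut_out(name, camera): "mask" (420x560 bool, what is visible of it) and "extent" ([left, top, right, bottom] in pixels, round what is visible of it).
The state is a dict: "time_s": time; "joints": joint angles; "qd": joint speeds; "joint_torque": joint torques, N m; "tcp_pos": TCP position; "eef_rot": TCP orientation; "contact_force": force on the tool from outside, world axes, zero at the start; "moment": the same for the moment, N m; "gripper_width": finger opening in m.
Only numpy, scipy, OpenCV 4.12 (cv2) and the standard library are available. Lean on these libraries where they do the work, as an engineer would, in place of code of your own. Each camera call takes 0.05 s, during which the arm holds its last target. There are 200 camera calls.

### The job

The dye bottle standing on the white paper card is the colour to be dripped into the marbling bath next. With a fingertip, gently flick the lobed edge of the click wheel counterclockwise (seen from above), one click at a time and letting it come to rest after each click, until the dot of that bottle's colour stands at the black pointer, and do not run past it. Pick nothing up, and leave the bottles and the glass of sticks where they stand.

Things in the scene. Friction and masses are not known exactly. Their poses are not given: they have to be found in the camera images.
- counter: Colour counter screwed to the table: a round grey foot, 140 mm across, 28 mm high, with a click wheel lying flat above it on an upright axis through its centre. A white block (28 mm high, reaching 106 mm from the axis) juts out at its +x side and bears the black pointer wedge. Origin: centre of the foot's underside; +x points from the axis to the pointer, z up.
- foot_top (a point): Centre of the foot's upper face, 28 mm above the table; the foot lies under the whole wheel and reaches 70 mm from the axis, so a fingertip beside the wheel must stay above this height: about 32 to 42 mm above the table is right for pushing a lobe. A row of white dashes on the foot's rim lies opposite the pointer.
- hub (a point): Point on the wheel's axis level with its upper face, 50 mm up. The aluminium wheel, 36 to 50 mm above the table, is a disc 84 mm across with six lobes 60 degrees apart, 12 mm wide, their round ends (radius 6 mm) centred 52 mm from the axis, reaching 58 mm. Gaps between lobes are about 40 mm wide, open above and outwards. A cap 26 mm across stands 6 mm above the middle.
- pointer (a point): Foot of the pointer: 28 mm above the table, 78 mm from the wheel's axis, on the pointer's line. At rest one lobe always points at it, the others stand at every 60 degrees from it. The dots (21 mm across) lie on the wheel's upper face 30 mm from the axis, one at the root of each lobe.
- wheel (a joint): Turn of the wheel, rad, growing counterclockwise from above. A spring detent holds it at every 60 degrees (1.0472 rad, one click): 0 = white dot at the pointer (the start), 1 click = black, 2 yellow, 3 red, 4 green, 5 blue. 2 to 5 N on a lobe moves it; pushed past half a click it springs into the next click by itself and stops there, pushed less it springs back.
- card: White square paper card, 90 mm wide, flat on the table (1 mm). The bottle that stands on it shows the wanted colour. Origin: its centre.
- bottle_yellow: A yellow dropper bottle, body and cap all yellow, 34 mm across and 68 mm tall, 0.07 kg, standing loose on the table and easily knocked over. Origin: centre of its underside. Not to be touched.
- bottle_red: A red dropper bottle, body and cap all red, 34 mm across and 68 mm tall, 0.07 kg, standing loose on the table and easily knocked over. Origin: centre of its underside. Not to be touched.
- bottle_green: A green dropper bottle, body and cap all green, 34 mm across and 68 mm tall, 0.07 kg, standing loose on the table and easily knocked over. Origin: centre of its underside. Not to be touched.
- glass: Loose green glass of stirring sticks, 72 mm across, sticks up to 160 mm high, standing beyond the work. Origin: centre of its underside.

How it is judged (in metres and radians):
On the way, in this order (a step that is already met when the one before it is completed fails the run):
1. the wheel has clicked once and rests with the black dot at the pointer (value of joint wheel between 0.847 and 1.247 rad), for 0.15 s.
2. the wheel has clicked a second time and rests with the yellow dot at the pointer (value of joint wheel between 1.894 and 2.294 rad), for 0.15 s.
At the end, for the whole second after the job is handed in: The wheel rests in its click (within 0.15 rad) with the dot of the card bottle's colour at the pointer, reached counterclockwise: 2 clicks from the start for yellow, 3 for red, 4 for green. All bottles stand upright where they were (velocity of joint wheel between -0.1 and 0.1 rad/s and ((horizontal distance between bottle_yellow and card below 0.05 m and value of joint wheel between 1.944 and 2.244 rad) or (horizontal distance between bottle_red and card below 0.05 m and value of joint wheel between 2.992 and 3.292 rad) or (horizontal distance between bottle_green and card below 0.05 m and value of joint wheel between 4.039 and 4.339 rad)) and angle between each of bottle_yellow, bottle_red, bottle_green's own z axis and vertical below 0.1 rad); the robot touches nothing.
It fails at once if the wheel is run more than half a click past the wanted colour ((horizontal distance between bottle_yellow and card below 0.05 m and value of joint wheel above 2.67 rad) or (horizontal distance between bottle_red and card below 0.05 m and value of joint wheel above 3.718 rad) or (horizontal distance between bottle_green and card below 0.05 m and value of joint wheel above 4.765 rad)).
It fails at once if the wheel is turned backwards from its start by more than half a click (value of joint wheel below -0.58 rad).
It fails at once if the wheel or its foot is pressed with more than 30 N (contact force between the fingers and counter above 30 N).
It fails at once if a bottle or the glass is lifted, tipped or shifted by more than 15 mm (distance of any of glass, bottle_yellow, bottle_red, bottle_green from where it was at the start of the episode above 0.015 m or angle between any of bottle_yellow, bottle_red, bottle_green's own z axis and vertical above 0.3 rad).
It also fails if it takes over 61 s, if anything falls off the work surface, if the arm or the gripper's body presses on something with over 40 N, if the wrist force passes 120 N, or if a joint passes its speed limit or range.

## Working session

There is one attempt and no reset: what is moved stays moved. The work goes in short steps, Python scripts to look and compute and a tool call to move; the robot and the scene stay as the last step left them, time stands still between calls to the robot, and variables do not carry over. Pictures are saved under pics/ and viewed, about 8 in all and at most 12, crops included, and the job is handed in when it is done.

Besides the shell and the picture viewer there is one more tool, called after "Emit:" in YAML: its name, and indented under it one key for each argument. servo_tool: Moves the arm, as the interface text tells. Its arguments: {"type":"object","properties":{"targets":{"type":"array"},"squeeze":{"type":"number"}},"required":["targets"]}

```bash
mkdir -p pics; cat > h.py <<'E'
import numpy as np, cv2
from plant import r
def world(name,uv,z,cal=None):
    c=cal or r.get_calibration(name);K=np.array(c["K"]);T=np.array(c["extrinsics"])
    u=(np.array(uv,float)-K[:2,2])/[K[0,0],K[1,1]]
    s=u.copy()
    for _ in range(20): s=u/(1+c["k1"]*(s@s))
    d=T[:3,:3]@np.r_[s,1];return T[:3,3]+d*(z-T[2,3])/d[2]
def pix(name,P,cal=None):
    c=cal or r.get_calibration(name);K=np.array(c["K"]);T=np.array(c["extrinsics"])
    q=T[:3,:3].T@(np.array(P)-T[:3,3]);s=q[:2]/q[2];s=s*(1+c["k1"]*(s@s))
    return s*[K[0,0],K[1,1]]+K[:2,2]
E
python3 - <<'E'
from h import *
for n in("top","scene"):
    im=r.capture(n);cv2.imwrite(f"pics/{n}1.png",im)
r.capture("top")
for o in("counter","hub","pointer","card","bottle_yellow","bottle_red","bottle_green","glass"):
    try:
        for d in r.cut_out(o,"top")[:2]:
            m=np.argwhere(d["mask"]).mean(0)[::-1]; print(o,round(d["p"],2),np.round(d["extent"]),m.round(1),world("top",m,.03).round(3))
    except Exception as e: print(o,e)
print(r.get_state())
E
```

```text
counter 0.97 [281. 189. 331. 252.] [305.7 221.4] [ 0.587 -0.004  0.03 ]
hub 0.7 [278. 184. 339. 252.] [305.8 221.2] [ 0.587 -0.005  0.03 ]
pointer 0.69 [282. 188. 335. 250.] [305.9 221.5] [ 0.587 -0.005  0.03 ]
card 0.95 [176. 217. 210. 254.] [192.6 237.3] [0.552 0.291 0.03 ]
card 0.51 [283. 190. 333. 251.] [305.9 221.4] [ 0.587 -0.005  0.03 ]
bottle_yellow 0.6 [186. 233. 198. 242.] [190.4 236. ] [0.555 0.297 0.03 ]
bottle_red 0.7 [304. 134. 315. 151.] [309.8 141.9] [ 0.799 -0.021  0.03 ]
bottle_green 0.46 [407. 224. 424. 234.] [415.3 229.3] [ 0.559 -0.293  0.03 ]
glass 0.81 [127. 173. 162. 201.] [144.2 184.7] [0.694 0.422 0.03 ]
{'time_s': 0.55, 'joints': array([ 9.37988290e+01,  2.05452326e+01,  6.79306304e-01, -5.01278269e-04,
       -7.01351626e+01, -1.65073914e+01]), 'qd': array([-0.02988253, -0.08169558, -0.048547  ,  0.04428712, -0.08874177,
       -0.08761752]), 'joint_torque': array([ 6.16365542e-04, -5.81893981e+01,  2.93123335e+01,  6.99854806e+00,
        1.20869392e-02, -3.94094332e-05]), 'tcp_pos': array([0.14850064, 0.65841849, 0.22655222]), 'eef_rot': array([ 1.79998822e+02,  1.42599058e-04, -1.27087327e+01]), 'contact_force': array([-0.18321014,  0.48387768, -0.13861039]), 'moment': array([ 0.03606361,  0.0521616 , -0.01393064]), 'gripper_width': 0.08795207813718621}
```

View pics/top1.png

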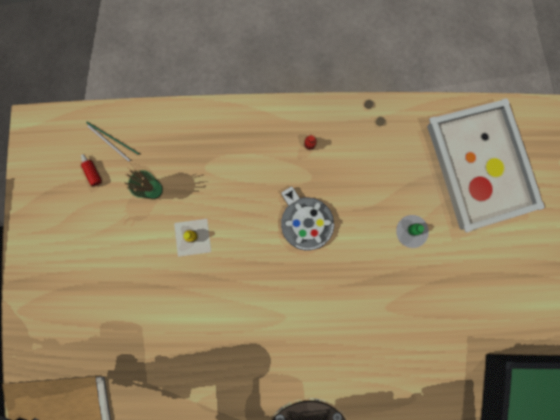

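View pics/scene1.png

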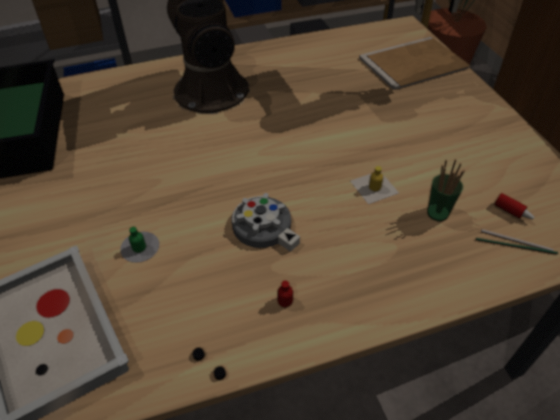

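The yellow bottle stands on the square white card, at about (191,236) in the top view, so 2 clicks are needed. The green bottle's round grey disc is a decoy. The wheel is at about (307,222), its pointer points up-left toward (290,196), and black sits at (314,212). Next I'll measure the centre and the pointer direction.

```bash
python3 - <<'E'
from h import *
from scipy.spatial.transform import Rotation as R
c=world("top",(307.5,222.5),.05);p=world("top",(290,195),.035)
print(c,p,np.degrees(np.arctan2(*(p-c)[1::-1])))
s=r.get_state();T=np.eye(4);T[:3,:3]=R.from_euler("xyz",s["eef_rot"],degrees=True).as_matrix();T[:3,3]=s["tcp_pos"]
print(np.round(np.linalg.inv(T)@r.get_calibration("wrist")["extrinsics"],3),r.grasp_offset)
E
```

```text
[ 0.58260031 -0.0077977   0.05      ] [0.65666255 0.03494488 0.035     ] 29.989980029119298
[[ 0.001 -0.963 -0.269  0.072]
 [ 1.     0.001  0.    -0.   ]
 [ 0.    -0.269  0.963 -0.158]
 [ 0.     0.     0.     1.   ]] -0.0188
```

Emit:
servo_tool:
  targets:
    - {"dx": 2, "dy": -3, "dz": 1}
    - {"dx": 4, "dy": -6, "dz": 2}
    - {"dx": 6, "dy": -9, "dz": 3}
    - {"dx": 8, "dy": -12, "dz": 3}
    - {"dx": 10, "dy": -15, "dz": 3}
    - {"dx": 12, "dy": -18, "dz": 3}
    - {"dx": 14, "dy": -21, "dz": 3}
    - {"dx": 16, "dy": -24, "dz": 3}
    - {"dx": 18, "dy": -27, "dz": 3}
    - {"dx": 20, "dy": -30, "dz": 3, "grip": 0}
  squeeze: 10

```text
validation failed for argument at $.ta...
```

Emit:
servo_tool:
  targets:
    - {"dx": 2, "dy": -3, "dz": 1, "spin": 0, "grip": 0}
    - {"dx": 4, "dy": -6, "dz": 2, "spin": -0.05, "grip": 0}
    - {"dx": 6, "dy": -9, "dz": 3, "spin": -0.1, "grip": 0}
    - {"dx": 8, "dy": -12, "dz": 3, "spin": -0.15, "grip": 0}
    - {"dx": 10, "dy": -15, "dz": 3, "spin": -0.2, "grip": 0}
    - {"dx": 12, "dy": -18, "dz": 3, "spin": -0.25, "grip": 0}
    - {"dx": 14, "dy": -21, "dz": 3, "spin": -0.3, "grip": 0}
    - {"dx": 16, "dy": -24, "dz": 3, "spin": -0.35, "grip": 0}
    - {"dx": 18, "dy": -27, "dz": 3, "spin": -0.4, "grip": 0}
    - {"dx": 20, "dy": -30, "dz": 3, "spin": -0.45, "grip": 0}
  squeeze: 10

```text
time_s: 1.38
tcp_pos: [0.3491, 0.3569, 0.2569]
eef_rot: [-179.9, 0.0, -38.6]
contact_force: [0.4, 0.0, 0.4]
gripper_width: 0.0266
```

Emit:
servo_tool:
  targets:
    - {"dx": 2, "dy": -4, "dz": 0, "spin": -0.1, "grip": 0}
    - {"dx": 4, "dy": -8, "dz": 0, "spin": -0.2, "grip": 0}
    - {"dx": 6, "dy": -12, "dz": 0, "spin": -0.3, "grip": 0}
    - {"dx": 8, "dy": -16, "dz": 0, "spin": -0.4, "grip": 0}
    - {"dx": 10, "dy": -20, "dz": -1, "spin": -0.5, "grip": 0}
    - {"dx": 12, "dy": -24, "dz": -2, "spin": -0.6, "grip": 0}
    - {"dx": 14, "dy": -28, "dz": -3, "spin": -0.7, "grip": 0}
    - {"dx": 16, "dy": -32, "dz": -4, "spin": -0.8, "grip": 0}
    - {"dx": 17, "dy": -36, "dz": -4, "spin": -0.85, "grip": 0}
    - {"dx": 17, "dy": -36, "dz": -4, "spin": -0.85, "grip": 0}

```text
time_s: 2.22
tcp_pos: [0.5189, -0.0046, 0.2159]
eef_rot: [180.0, -0.0, -87.5]
contact_force: [0.1, 0.2, 0.0]
gripper_width: -0.0
```

```bash
python3 - <<'E'
from h import *
c=r.get_calibration("wrist");im=r.capture("wrist");cv2.imwrite("pics/w1.png",im)
np.savez("w1.npz",**c);print(r.get_state()["tcp_pos"],r.get_state()["eef_rot"])
for d in r.cut_out("counter","wrist")[:1]: print(d["p"],d["extent"])
E
```

```text
[ 0.5194414  -0.00691804  0.21551849] [ 1.79911015e+02 -8.36816094e-02 -8.73780430e+01]
0.75 [133.7, 109.2, 295.7, 244.1]
```

View pics/w1.png

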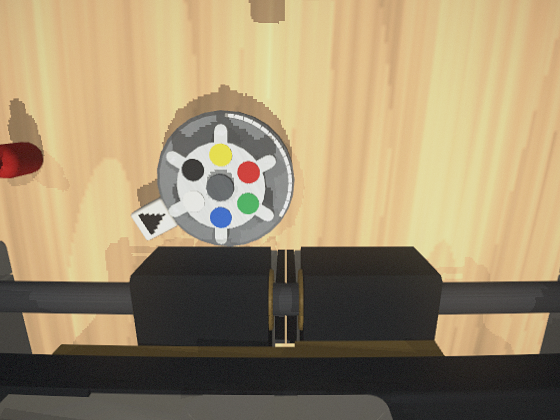

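```bash
python3 - <<'E'
from h import *
c=dict(np.load("w1.npz"))
D=[(194,202),(193,170),(221,155),(248,172),(248,204),(221,217.5)]
P=np.array([world("wrist",d,.05,c) for d in D]);C=P.mean(0);v=P-C
print("C",C,np.hypot(*v.T[:2]),(np.degrees(np.arctan2(v[:,1],v[:,0]))+60*np.arange(6))%360)
p=world("wrist",(152,219),.033,c);print(p,np.degrees(np.arctan2(p[1]-C[1],p[0]-C[0])),np.hypot(*(p-C)[:2]))
# foot rim extents at z .028
print([world("wrist",u,.028,c).round(4) for u in((159,180),(293,180))])
E
```

```text
C [ 0.57969236 -0.008141    0.05      ] [0.03002917 0.02997618 0.03010909 0.02968897 0.0300363  0.02983835] [31.26082722 29.73117369 29.51545114 31.3592317  29.49573269 30.14053987]
[0.65332052 0.03168652 0.033     ] 28.41018660878144 0.08370984052826294
[array([ 0.6458, -0.0081,  0.028 ]), array([ 0.5115, -0.0139,  0.028 ])]
```

```bash
python3 - <<'E'
from h import *
from scipy.spatial.transform import Rotation as R
c=dict(np.load("w1.npz"));print(c["K"],c["k1"])
Rm=R.from_euler("xyz",[180,0,-87.4],degrees=True).as_matrix();t=np.array([.5194,-.0069,.2155])
for z in(0,-.02,-.047,-.066):
  print(z,[pix("wrist",t+Rm@np.array([x,y,z]),c).round().tolist() for x in(-.0095,.0095) for y in(-.021,0,.021)])
im=cv2.imread("pics/w1.png")[235:360,190:380]
cv2.imwrite("pics/w1c.png",cv2.convertScaleAbs(cv2.resize(im,None,fx=4,fy=4),alpha=2.2,beta=25))
E
```

```text
[[350.53324171   0.         285.38563421]
 [  0.         350.53324171 211.94155076]
 [  0.           0.           1.        ]] -0.044127983781098744
0 [[242.0, 281.0], [284.0, 281.0], [327.0, 281.0], [241.0, 245.0], [284.0, 245.0], [328.0, 245.0]]
-0.02 [[237.0, 301.0], [284.0, 301.0], [332.0, 301.0], [235.0, 262.0], [284.0, 262.0], [333.0, 261.0]]
-0.047 [[227.0, 339.0], [284.0, 339.0], [341.0, 339.0], [224.0, 292.0], [284.0, 293.0], [344.0, 292.0]]
-0.066 [[218.0, 375.0], [284.0, 375.0], [350.0, 375.0], [214.0, 323.0], [284.0, 323.0], [354.0, 323.0]]
```

View pics/w1c.png

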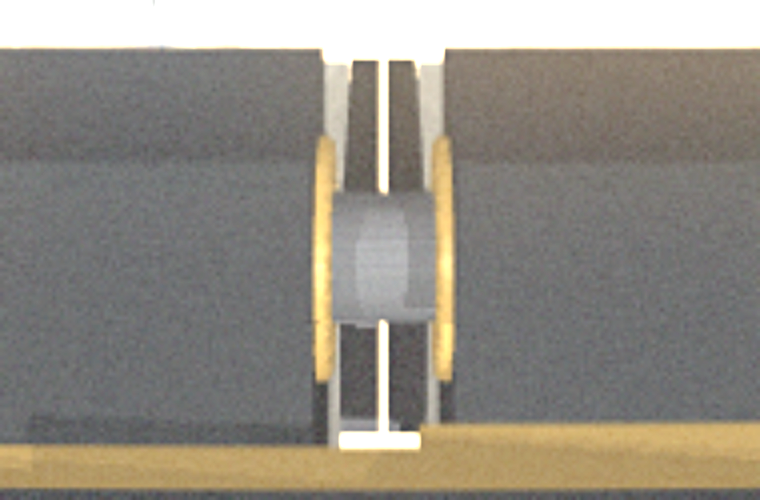

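The wrist view shows the white dot at the pointer (194,202), with black next at (193,170) clockwise from it. The hub is at (0.580, -0.008) and the pointer lies at 30°. The 30 mm dot radii agree with the given size. The gripper body hides the fingertips. I'll go to the gap at 120° and sweep 120→180→240° at r = 66 mm with the jaws shut and jaw axis radial.

Emit:
servo_tool:
  targets:
    - {"dx": 0.3, "dy": 0.6, "dz": -1, "spin": -0.11, "grip": 0}
    - {"dx": 0.6, "dy": 1.2, "dz": -2, "spin": -0.22, "grip": 0}
    - {"dx": 0.9, "dy": 1.8, "dz": -3, "spin": -0.33, "grip": 0}
    - {"dx": 1.2, "dy": 2.4, "dz": -4, "spin": -0.44, "grip": 0}
    - {"dx": 1.5, "dy": 3.0, "dz": -5, "spin": -0.55, "grip": 0}
    - {"dx": 1.8, "dy": 3.6, "dz": -6, "spin": -0.66, "grip": 0}
    - {"dx": 2.1, "dy": 4.2, "dz": -7, "spin": -0.77, "grip": 0}
    - {"dx": 2.4, "dy": 4.9, "dz": -8, "spin": -0.88, "grip": 0}
    - {"dx": 2.8, "dy": 5.6, "dz": -9, "spin": -1.0, "grip": 0}
    - {"dx": 2.8, "dy": 5.6, "dz": -10, "spin": -1.09, "grip": 0}

```text
time_s: 3.15
tcp_pos: [0.5473, 0.0562, 0.1165]
eef_rot: [-180.0, 0.1, -149.9]
contact_force: [0.2, -0.3, 0.4]
gripper_width: 0.0004
```

```bash
python3 - <<'E'
from h import *
s=r.get_state();print(s["tcp_pos"],s["eef_rot"],s["contact_force"])
C=np.array([.580,-.008])
for t0 in(120,180):
  a=np.radians(t0+np.linspace(0,60,21));P=C+.066*np.c_[np.cos(a),np.sin(a)]
  for k in(0,10): print(t0,k,"start",P[k].round(4),(100*(P[k+1:k+11]-P[k])).round(2).tolist())
E
```

```text
[0.54726281 0.05615434 0.11646496] [-1.79987661e+02  7.01576233e-02 -1.49923430e+02] [ 0.19607377 -0.28694442  0.43712355]
120 0 start [0.547  0.0492] [[-0.29, -0.18], [-0.58, -0.38], [-0.85, -0.59], [-1.12, -0.81], [-1.37, -1.05], [-1.6, -1.3], [-1.83, -1.56], [-2.04, -1.84], [-2.24, -2.12], [-2.42, -2.42]]
120 10 start [0.5228 0.025 ] [[-0.16, -0.3], [-0.31, -0.62], [-0.45, -0.93], [-0.56, -1.26], [-0.66, -1.59], [-0.74, -1.93], [-0.8, -2.27], [-0.85, -2.61], [-0.88, -2.95], [-0.88, -3.3]]
180 0 start [ 0.514 -0.008] [[0.01, -0.35], [0.04, -0.69], [0.08, -1.03], [0.14, -1.37], [0.22, -1.71], [0.32, -2.04], [0.44, -2.37], [0.57, -2.68], [0.72, -3.0], [0.88, -3.3]]
180 10 start [ 0.5228 -0.041 ] [[0.18, -0.29], [0.38, -0.58], [0.59, -0.85], [0.81, -1.12], [1.05, -1.37], [1.3, -1.6], [1.56, -1.83], [1.84, -2.04], [2.12, -2.24], [2.42, -2.42]]
```

Emit:
servo_tool:
  targets:
    - {"dx": 0, "dy": -0.5, "dz": -1, "spin": 0, "grip": 0}
    - {"dx": 0, "dy": -0.5, "dz": -2, "spin": 0, "grip": 0}
    - {"dx": 0, "dy": -0.5, "dz": -3, "spin": 0, "grip": 0}
    - {"dx": 0, "dy": -0.5, "dz": -4, "spin": 0, "grip": 0}
    - {"dx": 0, "dy": -0.5, "dz": -5, "spin": 0, "grip": 0}
    - {"dx": 0, "dy": -0.5, "dz": -6, "spin": 0, "grip": 0}
    - {"dx": 0, "dy": -0.5, "dz": -7, "spin": 0, "grip": 0}
    - {"dx": 0, "dy": -0.5, "dz": -7.6, "spin": 0, "grip": 0}
    - {"dx": 0, "dy": -0.5, "dz": -7.9, "spin": 0, "grip": 0}
    - {"dx": 0, "dy": -0.5, "dz": -7.9, "spin": 0, "grip": 0}

```text
time_s: 3.98
tcp_pos: [0.5462, 0.0493, 0.0367]
eef_rot: [180.0, -0.1, -149.6]
contact_force: [0.2, 1.1, -1.0]
gripper_width: 0.0004
```

```bash
python3 - <<'E'
from h import *
im=r.capture("wrist");cv2.imwrite("pics/w2.png",im)
s=r.get_state();print(s["tcp_pos"],s["eef_rot"],s["contact_force"])
E
```

```text
[0.54648811 0.04939335 0.03731427] [-1.79998153e+02 -3.01911426e-02 -1.49635014e+02] [-0.88931076  0.27934444  0.61772962]
```

View pics/w2.png

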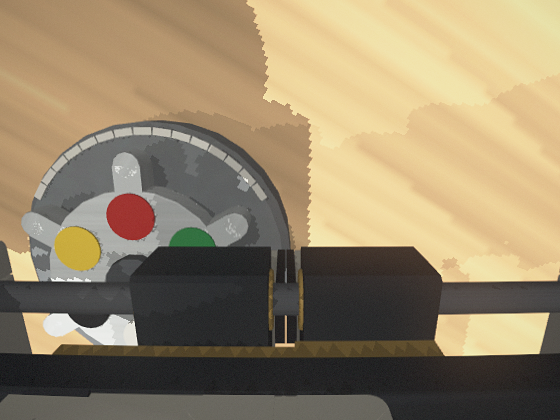

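The fingertip stands in the gap just before the green lobe (green dot at 193,243), with no contact. Starting the first sweep.

Emit:
servo_tool:
  targets:
    - {"dx": -0.29, "dy": -0.18, "dz": 0, "spin": 0.05, "grip": 0}
    - {"dx": -0.58, "dy": -0.38, "dz": 0, "spin": 0.1, "grip": 0}
    - {"dx": -0.85, "dy": -0.59, "dz": 0, "spin": 0.16, "grip": 0}
    - {"dx": -1.12, "dy": -0.81, "dz": 0, "spin": 0.21, "grip": 0}
    - {"dx": -1.37, "dy": -1.05, "dz": 0, "spin": 0.26, "grip": 0}
    - {"dx": -1.6, "dy": -1.3, "dz": 0, "spin": 0.31, "grip": 0}
    - {"dx": -1.83, "dy": -1.56, "dz": 0, "spin": 0.37, "grip": 0}
    - {"dx": -2.04, "dy": -1.84, "dz": 0, "spin": 0.42, "grip": 0}
    - {"dx": -2.24, "dy": -2.12, "dz": 0, "spin": 0.47, "grip": 0}
    - {"dx": -2.42, "dy": -2.42, "dz": 0, "spin": 0.52, "grip": 0}

```text
time_s: 4.87
tcp_pos: [0.5228, 0.0258, 0.0383]
eef_rot: [-180.0, 0.1, -119.7]
contact_force: [-0.7, 2.5, -0.5]
gripper_width: 0.0
```

Emit:
servo_tool:
  targets:
    - {"dx": -0.16, "dy": -0.3, "dz": 0, "spin": 0.05, "grip": 0}
    - {"dx": -0.31, "dy": -0.62, "dz": 0, "spin": 0.1, "grip": 0}
    - {"dx": -0.45, "dy": -0.93, "dz": 0, "spin": 0.16, "grip": 0}
    - {"dx": -0.56, "dy": -1.26, "dz": 0, "spin": 0.21, "grip": 0}
    - {"dx": -0.66, "dy": -1.59, "dz": 0, "spin": 0.26, "grip": 0}
    - {"dx": -0.74, "dy": -1.93, "dz": 0, "spin": 0.31, "grip": 0}
    - {"dx": -0.8, "dy": -2.27, "dz": 0, "spin": 0.37, "grip": 0}
    - {"dx": -0.85, "dy": -2.61, "dz": 0, "spin": 0.42, "grip": 0}
    - {"dx": -0.88, "dy": -2.95, "dz": 0, "spin": 0.47, "grip": 0}
    - {"dx": -0.88, "dy": -3.3, "dz": 0, "spin": 0.52, "grip": 0}

```text
time_s: 5.7
tcp_pos: [0.514, -0.0077, 0.0383]
eef_rot: [-179.9, 0.0, -89.9]
contact_force: [-0.4, -0.7, -0.8]
gripper_width: 0.0005
```

```bash
python3 - <<'E'
from h import *
for i in range(5): r.capture("scene")
im=r.capture("wrist");cv2.imwrite("pics/w3.png",im)
s=r.get_state();print(s["tcp_pos"],s["eef_rot"],s["contact_force"],s["time_s"])
E
```

```text
[ 0.51372446 -0.00756943  0.03782758] [-1.79968450e+02  1.03118568e-02 -9.01263072e+01] [ 0.66431735 -0.60407679  0.92372472] 6.0
```

View pics/w3.png

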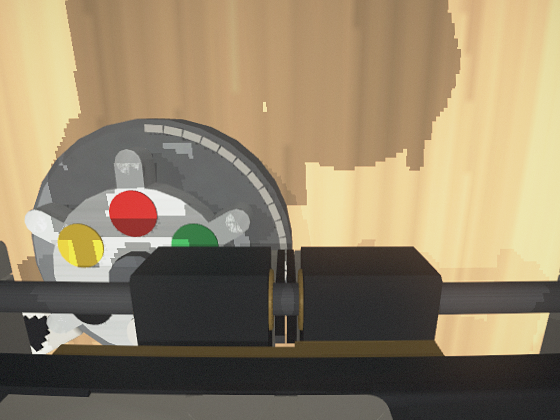

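The wheel looks the same from the finger while the foot's dashes have moved by 60°. So it made exactly one click, with the black dot (90,320) at the pointer (35,330), and it is at rest without contact. Second click.

Emit:
servo_tool:
  targets:
    - {"dx": 0.01, "dy": -0.35, "dz": 0, "spin": 0.05, "grip": 0}
    - {"dx": 0.04, "dy": -0.69, "dz": 0, "spin": 0.1, "grip": 0}
    - {"dx": 0.08, "dy": -1.03, "dz": 0, "spin": 0.16, "grip": 0}
    - {"dx": 0.14, "dy": -1.37, "dz": 0, "spin": 0.21, "grip": 0}
    - {"dx": 0.22, "dy": -1.71, "dz": 0, "spin": 0.26, "grip": 0}
    - {"dx": 0.32, "dy": -2.04, "dz": 0, "spin": 0.31, "grip": 0}
    - {"dx": 0.44, "dy": -2.37, "dz": 0, "spin": 0.37, "grip": 0}
    - {"dx": 0.57, "dy": -2.68, "dz": 0, "spin": 0.42, "grip": 0}
    - {"dx": 0.72, "dy": -3.0, "dz": 0, "spin": 0.47, "grip": 0}
    - {"dx": 0.88, "dy": -3.3, "dz": 0, "spin": 0.52, "grip": 0}

```text
time_s: 6.83
tcp_pos: [0.5219, -0.0406, 0.0376]
eef_rot: [180.0, 0.0, -60.2]
contact_force: [-1.7, 1.0, 0.7]
gripper_width: 0.0007
```

Emit:
servo_tool:
  targets:
    - {"dx": 0.18, "dy": -0.29, "dz": 0, "spin": 0.05, "grip": 0}
    - {"dx": 0.38, "dy": -0.58, "dz": 0, "spin": 0.1, "grip": 0}
    - {"dx": 0.59, "dy": -0.85, "dz": 0, "spin": 0.16, "grip": 0}
    - {"dx": 0.81, "dy": -1.12, "dz": 0, "spin": 0.21, "grip": 0}
    - {"dx": 1.05, "dy": -1.37, "dz": 0, "spin": 0.26, "grip": 0}
    - {"dx": 1.3, "dy": -1.6, "dz": 0, "spin": 0.31, "grip": 0}
    - {"dx": 1.56, "dy": -1.83, "dz": 0, "spin": 0.37, "grip": 0}
    - {"dx": 1.84, "dy": -2.04, "dz": 0, "spin": 0.42, "grip": 0}
    - {"dx": 2.12, "dy": -2.24, "dz": 0, "spin": 0.47, "grip": 0}
    - {"dx": 2.42, "dy": -2.42, "dz": 0, "spin": 0.52, "grip": 0}

```text
time_s: 7.67
tcp_pos: [0.5467, -0.0649, 0.0376]
eef_rot: [180.0, 0.0, -30.4]
contact_force: [0.4, -0.2, 0.2]
gripper_width: 0.0004
```

Emit:
servo_tool:
  targets:
    - {"dx": 0, "dy": 0, "dz": 0, "spin": 0, "grip": 0}
    - {"dx": 0, "dy": 0, "dz": 0, "spin": 0, "grip": 0}
    - {"dx": 0, "dy": 0, "dz": 1, "spin": 0, "grip": 0}
    - {"dx": 0, "dy": 0, "dz": 3, "spin": 0, "grip": 0}
    - {"dx": 0, "dy": 0, "dz": 6, "spin": 0, "grip": 0}
    - {"dx": 0, "dy": 0, "dz": 9, "spin": 0, "grip": 0}
    - {"dx": -1, "dy": 0, "dz": 12, "spin": 0, "grip": 0}
    - {"dx": -3, "dy": 0, "dz": 15, "spin": 0, "grip": 0}
    - {"dx": -4, "dy": 0, "dz": 17, "spin": 0, "grip": 0}
    - {"dx": -4, "dy": 0, "dz": 17, "spin": 0, "grip": 0}

```text
time_s: 8.5
tcp_pos: [0.507, -0.0648, 0.2134]
eef_rot: [-179.7, -0.4, -30.5]
contact_force: [0.9, 0.6, -0.3]
gripper_width: 0.0002
```

```bash
python3 - <<'E'
from h import *
c=r.get_calibration("wrist");np.savez("w4.npz",**c);im=r.capture("wrist");cv2.imwrite("pics/w4.png",im)
cv2.imwrite("pics/s2.png",r.capture("scene"))
s=r.get_state();print(s["tcp_pos"],s["eef_rot"],s["contact_force"],s["time_s"])
E
```

```text
[ 0.50659478 -0.0646588   0.20938314] [-1.79848709e+02 -1.39266032e-01 -3.05179442e+01] [ 0.08488909  0.88107963 -0.30555555] 8.6
```

View pics/w4.png

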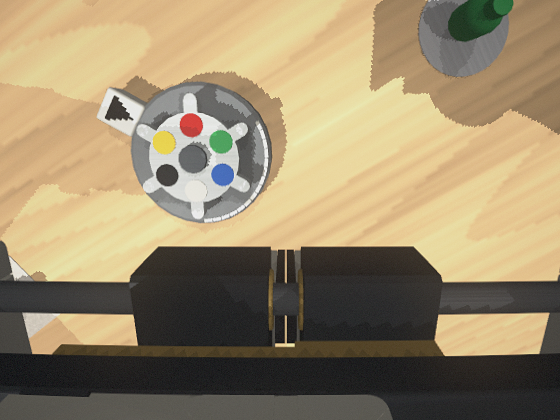

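View pics/s2.png

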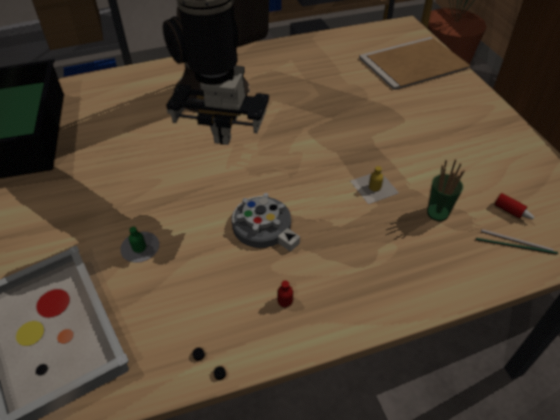

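The yellow dot (164,142) stands at the pointer (118,108), and the bottles and glass are where they were. The arm is clear of everything, so I'm handing in.

```bash
python3 -c "
from plant import r
print(r.close_job())"
```

```text
the job is handed in; nothing more can be done
None
```

The job is handed in, with the wheel resting with its yellow dot at the black pointer. The yellow bottle stands on the white card, so I pushed the wheel two clicks counterclockwise with the closed fingertips and let it rest after each click. Then I lifted the arm clear.

- **After click one:** the wrist picture showed black at the pointer, with the wheel at rest for more than 0.3 s.
- **At the end:** the last wrist picture shows yellow at the pointer. The last scene picture shows the bottles and glass upright and unmoved. I judged both by eye and did not measure the final wheel angle.
- **Forces:** every reading I took was under 3 N. I read them only at the end of moves, so I did not see the peak during a push.

The handover took place at about 8.6 s, well inside the 61 s limit. No check failed or disagreed. The hand-in itself reported no verdict.

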